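# Set a gauge block to the pointer without backlash

## Task

Fetch the orange block from its pocket in the grey tray, set it down on the black rubber pad to change your grip from its ends to its long sides, then lay it lengthways between the low side rails of the gauge's slide, pushed squarely home against the dark end stop. Let go, then with the black knob wind the block away from the knob until its free end is about 5 mm past the red pointer, and wind back clockwise until that end is level with the pointer tip, so that the play in the yellow drive pin is taken up in the pulling (clockwise) direction. Leave the tray's other blocks and the loose things on the bench where they are.

Things in the scene. Friction and masses are not known exactly. Their poses are not given: they have to be found in the camera images.
- block: The orange block, 36 x 64 x 40 mm (x, y, z), 0.3 kg (varies), with a small white label on top. Origin: centre of its underside; y runs along its 64 mm length, z up. Either end may face the stop. Starts upright in one of the tray's three pockets.
- steel_block: Bare steel-coloured block of the same size, in another pocket. Leave it there.
- blue_block: Blue block of the same size, in the third pocket. Leave it there.
- tray: Fixed grey tray 100 (x) x 142 (y) x 40 mm, origin under its centre, floor 4 mm. Three pockets at y = -46, 0, +46 mm between four walls 6 mm thick, 56 mm long (x), 40 mm high. Blocks lie with their length along the tray's x. The walls hide a block's long sides (2 mm gap, block tops 4 mm above), so it can only be gripped by its two free ends, which stick out 4 mm.
- pad: Fixed black rubber pad on the bench, 85 (x) x 145 (y) x 3 mm, origin at the centre of its underside. The block is set down here to change the grip.
- gauge: Fixed setting gauge. Grey bed: x -65 to +65 mm, y -180 to +140 mm, 20 mm high. Origin on the bench, below the middle of the home block as built; y is the travel direction, +y away from the knob, z up. The blue drive box under the knob fills y -175 to -95 mm, 45 mm high; a blue bearing block at the +y end is 48 mm high.
- stop_face (a point): On the moving slide: middle of the dark end stop's face, at the level of the slide's floor (50 mm above the bench); axes as the gauge's. The home block's origin is 32 mm from it along +y. Stop 54 mm wide, 25 mm high. The floor runs from here to y = +82 mm, open at that end, between two rails (inner faces at x = -21 and +21 mm, 6 mm thick, 8 mm high, y 0 to +76 mm).
- pin_top (a point): Top of the yellow drive pin (the screw's nut), 64 mm above the bench, in a slot of the slide on the knob side of the stop. The slot has 4 mm of play: the pin stands 27 to 31 mm to the -y side of stop_face. The knob moves the pin at once, the slide only once the pin bears on a slot end: 31 mm = pulling (after clockwise turning), 27 mm = pushing (after anticlockwise).
- knob (a joint): Knob turn in rad, 0 at the start, positive anticlockwise seen from above. 1 rad moves the pin 8 mm (coarse multi-start screw) (positive: +y, away from the knob). Range -1.2 to 6. Friction about 0.15 N m; it stays where it is left. The slide rubs with about 5 N and stays put while the pin crosses the slot; a push by hand shifts it only within the 4 mm of play.
- knob_grip (a point): Grip point on the knob's upright axis, 75 mm above the bench; turns with the knob, x along its bar (y across it), z up. The knob is an upright black bar 50 mm long, 14 mm thick, its top 87 mm above the bench, with a white line on the top of its +x half, on a steel disc of 28 mm radius (top 53 mm above the bench).
- pointer_tip (a point): Tip of the fixed red pointer, 83.5 mm above the bench, 26.5 mm to the +x side of the slide's middle line, axes as the gauge's. Done when the block's +y end face (32 mm from its origin) has this y. Its post and arm reach from the tip to 37 mm beyond in +x, 14 mm wide in y, 88 mm above the bench. At the start the home block's end would lie 5 to 17 mm short of it.
- ring_gauge: Loose steel ring, 70 mm across, 22 mm high. Bystander.
- oil_can: Loose white bottle, 48 mm across, 110 mm high. Bystander.
- parts_cup: Loose black cup, 70 mm across, 60 mm high. Bystander.
- roller: Loose upright steel roller, 44 mm across, 60 mm high. Bystander.
- driver: Loose screwdriver lying on the bench. Bystander.
Not all that is in view belongs to the job. There is more than one size of the block; the job needs the largest.

How it is judged:
On the way, in this order (a step that is already met when the one before it is completed fails the run):
1. the orange block rests on the rubber pad, let go (contact force between the fingers and block below 0.1 N and z of block in the frame of pad between 0.001 and 0.006 m and x of block in the frame of pad between -0.05 and 0.05 m and y of block in the frame of pad between -0.08 and 0.08 m and angle between block's own z axis and vertical below 0.1 rad), for 0.2 s.
2. the block lies in the slide's bay, within 2 mm of the end stop, squarely and let go (contact force between the fingers and block below 0.1 N and y of block in the frame of stop_face between 0.0305 and 0.034 m and z of block in the frame of stop_face between -0.002 and 0.003 m and x of block in the frame of stop_face between -0.006 and 0.006 m and angle between the y axis of block and the y axis of stop_face, either way round below 0.06 rad and angle between block's own z axis and vertical below 0.05 rad), for 0.2 s.
3. wound past: the block's free end stands at least 3 mm beyond the pointer tip (y of block in the frame of pointer_tip above -0.029 m), for 0.1 s.
At the end, for the whole second after the job is handed in: The block lies let go in the slide's bay, its end within 2 mm of the end stop and square to it (0.06 rad); its free end face is level with the pointer tip to within 1.6 mm along the gauge; the drive pin bears on the pulling (knob side) end of its slot to within 1 mm; all is at rest (all of step 2 and y of block in the frame of pointer_tip between -0.0336 and -0.0304 m and y of pin_top in the frame of stop_face below -0.03 m and linear speed of block below 0.005 m/s); the robot touches nothing.
It fails at once if another block leaves its place (20 mm) (distance of any of steel_block, blue_block from where it was at the start of the episode above 0.02 m).
It fails at once if a loose bystander is shifted by more than 30 mm (distance of any of ring_gauge, oil_can, parts_cup, roller, driver from where it was at the start of the episode above 0.03 m).
It also fails if it takes over 72 s, if anything falls off the work surface, if the arm or the gripper's body presses on something with over 40 N, if the wrist force passes 120 N, or if a joint passes its speed limit or range.

## Robot

A 6-joint arm with a two-finger parallel gripper is mounted at the origin on the work surface. World frame = base frame: x ahead of the robot, y to its left, z up, the work surface at z = 0. Lengths are in m, angles in rad, forces in N, time in s.
With the tool pointing down it reaches from about 0.25 to 0.775 m from the base axis. Payload 4 kg.
Tool frame: the origin (TCP) lies at the very end of the fingers, on their centre line; the grasp point (between the pads) lies 19 mm behind it (robot.pinch_z is the distance from the TCP to the grasp point, in m); z points along the fingers, y is the line along which they close (so a half turn about z gives the same grasp; the last joint's range is limited). The gripper opens to 94 mm and grips with 3 to 60 N. Pads are 16 mm wide; open, the fingers measure 119 mm over their backs; the gripper's body (75 mm by 177 mm) begins 78 mm behind the grasp point.
Start: joints at [1.02, 0.087, 1.371, -0, 1.684, -0.103], TCP at [0.238, 0.496, 0.206] pointing down, gripper open.
Joint ranges: [-3.1, 3.1], [-0.76, 2.03], [0.27, 2.55], [-1.08, 4.22], [0.17, 2.65], [-2.57, 2.57]. Speed limits (rad/s): [2.79, 2.79, 3.14, 3.14, 3.14, 3.14].

## Interface

Orientations are given as [roll, pitch, yaw] about the fixed x, y, z axes, in that order (R = Rz(yaw) Ry(pitch) Rx(roll)).
In Python, from bench import robot gives the robot as it stands.
- The arm moves only by the tool arm_command, never from a script. Its argument "targets" is one flat list of numbers, 7 for each row, row after row: the turn, a rotation vector about the tool's x, y, z in degrees, then the shift along the tool's x, y, z in mm, then the closure, from -1 (fully open) to 1 (shut). In form: [ax, ay, az, x, y, z, hand, ax, ay, az, x, y, z, hand, ...]. A call has 1 to 20 rows; each row is the pose to reach, as a shift and turn from the pose commanded when the call began, along the tool's axes at that moment; what a row does not reach only later rows make up. A row lasts 1/10 s, in which the tool goes at most 50 mm and 8.59 degrees, less where a joint would pass 70% of its speed; a pose out of reach is approached as far as the arm can. A call with a gripper value outside its range is refused whole. The fingers move at their own pace and stop on an object; the grip force is fixed at half the most. Time passes only in rows, so rows that repeat a pose let the fingers close. It gives the time, the measured TCP pose, the force, the opening and the grip force at its end, in the units of the state.
- robot.get_obs(): the state, without advancing time (a new reading comes with each control period).
- robot.snapshot(name): name is "scene" or "top"; returns a dict with "color" (400x640x3 uint8, red, green, blue), "range_z" (400x640 float32, m along the optical axis (not along the pixel's ray), 0 where there is no reading), "fx", "fy", "cx", "cy" (pixels), "T" (4x4, takes a point from camera to world coordinates). Camera axes: x right, y down, z forward; pixel columns grow to the right and rows downward; lengths in m; the calibration is good to about 2 mm. A picture is of the moment at which its call begins.
- robot.close_job(): hands the job in; it is judged then, once.
The state is a dict: "time": time; "joint_positions": joint angles; "qvel": joint speeds; "joint_torque": joint torques, N m; "tool_pos": TCP position; "ee_rot": TCP orientation; "wrist_force": force on the tool from outside, world axes, zero at the start; "wrist_torque": the same for the moment, N m; "width": finger opening in m; "finger_force": force on a finger pad.
Only numpy, scipy, OpenCV 4.12 (cv2) and the standard library are available. Lean on these libraries where they do the work, as an engineer would, in place of code of your own. Each camera call takes 0.05 s, during which the arm holds its last target. There are 200 camera calls.

## Working session

There is one attempt and no reset: what is moved stays moved. The work goes in short steps, Python scripts to look and compute and a tool call to move; the robot and the scene stay as the last step left them, time stands still between calls to the robot, and variables do not carry over. Pictures are saved under pics/ and viewed, at most 10 in all, crops included, and the job is handed in when it is done.

Besides the shell and the picture viewer there is one more tool, called after "Request:" as name(argument=value, ...) on one line, values as JSON. arm_command: Moves the arm, as the interface text tells. Its arguments: {"type":"object","properties":{"targets":{"type":"array"}},"required":["targets"]}

```bash
ls; mkdir -p pics; python3 - <<'E'
from bench import robot
import cv2,numpy as np,pickle
for n in("scene","top"):
    s=robot.snapshot(n); pickle.dump(s,open(n+".pkl","wb"))
    cv2.imwrite(f"pics/{n}0.png",s["color"][:,:,::-1]); print(n,s["fx"],s["cx"],s["cy"],np.round(s["T"],3).tolist())
o=robot.get_obs();print(o["tool_pos"],o["ee_rot"],o["time"],o["width"])
E
```

```text
pics
scene 388.58775785170945 316.9584036260218 197.01620820326107 [[-0.366, 0.74, -0.565, 1.062], [0.93, 0.282, -0.234, 0.206], [-0.014, -0.611, -0.791, 0.851], [0.0, 0.0, 0.0, 1.0]]
top 462.5062130208615 321.363913223988 197.52002588308076 [[0.008, -0.981, 0.192, 0.314], [-1.0, -0.008, 0.001, -0.007], [0.0, -0.192, -0.981, 1.147], [0.0, 0.0, 0.0, 1.0]]
[0.23787373 0.49536074 0.20442972] [-3.13964337e+00 -2.05162152e-04  2.69383029e+00] 0.1 0.09408207194045588
```

View pics/top0.png

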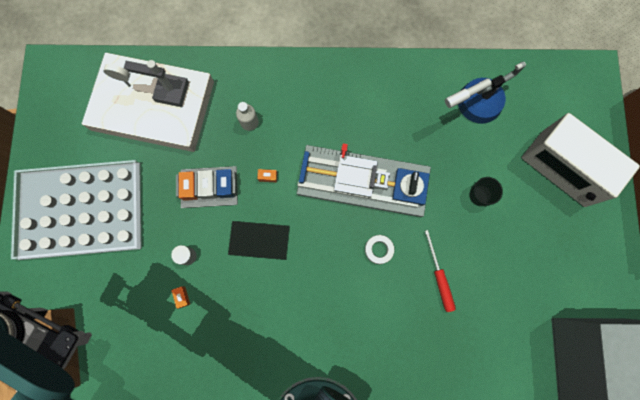

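View pics/scene0.png

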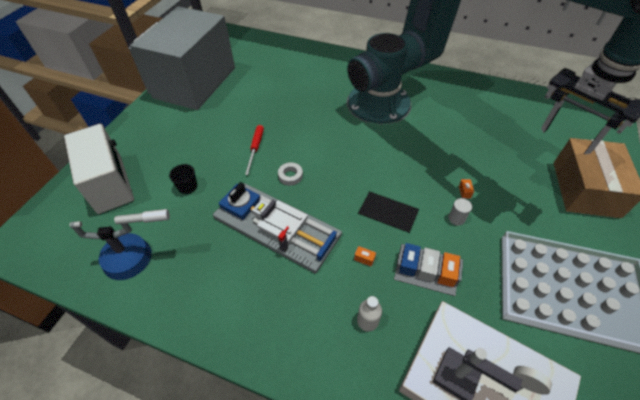

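Top view: the orange candidates are at (187,185) in the tray, (267,175) lying loose and (180,297) loose near the roller. The tray one is biggest and sits in a pocket, so it fits the description. The pad is at (259,240), the gauge at (365,180), the knob at (411,185) and the pointer at (345,150). I'll confirm with an enlarged crop.

```bash
cat > h.py <<'E'
import cv2,numpy as np,pickle
def load(n): return pickle.load(open(n+".pkl","rb"))
def ray(s,uv,z):
    uv=np.atleast_2d(np.array(uv,float)); d=np.c_[(uv[:,0]-s["cx"])/s["fx"],(uv[:,1]-s["cy"])/s["fy"],np.ones(len(uv))]@s["T"][:3,:3].T
    o=s["T"][:3,3]; return (o+d*((z-o[2])/d[:,2])[:,None])[:,:2]
def mask(s,lo,hi,roi):
    h=cv2.cvtColor(s["color"],cv2.COLOR_RGB2HSV); m=cv2.inRange(h,lo,hi); k=np.zeros_like(m); x0,y0,x1,y1=roi; k[y0:y1,x0:x1]=255; return m&k
def rect(s,m,z):
    "largest blob -> metric min area rectangle: centre, sizes, yaw of long side (deg)"
    c=max(cv2.findContours(m,cv2.RETR_EXTERNAL,cv2.CHAIN_APPROX_NONE)[0],key=cv2.contourArea)
    p=ray(s,c[:,0],z); (x,y),(w,h),a=cv2.minAreaRect((p*1000).astype(np.float32))
    if h>w: w,h,a=h,w,a+90
    return round(x,1),round(y,1),round(w,1),round(h,1),round((a+90)%180-90,1)
E
python3 - <<'E'
from h import *
s=load("top");c=s["color"][:,:,::-1]
a=cv2.resize(c[150:220,165:295],None,fx=6,fy=6,interpolation=cv2.INTER_CUBIC)[:,:780]
b=cv2.resize(c[135:220,290:440],None,fx=5.2,fy=5.2,interpolation=cv2.INTER_CUBIC)[:,:780]
o=np.zeros((862,780,3),np.uint8);o[:420]=a;o[420:420+b.shape[0]]=b[:442]
cv2.imwrite("pics/crop.png",cv2.resize(o,(540,597)))
for n in("top","scene"):
    s=load(n)
    R={"top":[(160,150,240,215),(225,215,295,265)],"scene":[(390,235,470,300),(350,185,430,235)]}[n]
    print(n,"orange",rect(s,mask(s,(5,120,110),(20,255,255),R[0]),.044),"blue",rect(s,mask(s,(100,110,40),(125,255,255),R[0]),.044))
    print("pad",rect(s,mask(s,(0,0,0),(180,255,50),R[1]),.003))
    G=(290,135,440,220) if n=="top" else (200,180,350,275)
    for nm,lo,hi,z in(("red",(0,150,80),(4,255,255),.088),("yellow",(22,100,100),(35,255,255),.064),("blue",(100,110,40),(125,255,255),.045)):
        m=mask(s,lo,hi,G)
        for q in cv2.findContours(m,cv2.RETR_EXTERNAL,cv2.CHAIN_APPROX_NONE)[0]:
            if cv2.contourArea(q)>8:
                k=np.zeros_like(m);cv2.drawContours(k,[q],-1,255,-1);print(nm,cv2.boundingRect(q),rect(s,k,z))
E
```

```text
top orange (560.0, 325.5, 63.3, 36.5, 1.5) blue (564.6, 233.6, 68.0, 35.2, 5.6)
pad (430.3, 149.0, 140.0, 81.5, 85.3)
red (342, 144, 5, 13) (637.4, -58.6, 29.8, 9.5, -0.1)
yellow (381, 175, 4, 9) (572.9, -152.3, 19.9, 7.2, -1.0)
yellow (307, 168, 29, 7) (591.6, -4.0, 68.7, 6.5, 80.2)
blue (393, 169, 36, 36) (560.3, -223.1, 80.0, 79.4, -9.9)
blue (299, 151, 10, 32) (607.1, 38.3, 79.6, 12.1, -10.1)
scene orange (563.5, 326.1, 68.1, 37.5, 4.4) blue (579.4, 235.7, 82.3, 36.6, 3.0)
pad (433.3, 149.7, 140.4, 80.2, 85.6)
red (279, 228, 9, 12) (645.0, -56.2, 32.4, 12.8, 8.3)
yellow (258, 204, 6, 6) (578.3, -150.0, 17.7, 6.2, -14.5)
blue (317, 231, 19, 29) (613.4, 40.9, 86.3, 15.8, -9.0)
blue (219, 184, 40, 35) (570.6, -218.2, 86.2, 83.8, 80.6)
```

View pics/crop.png

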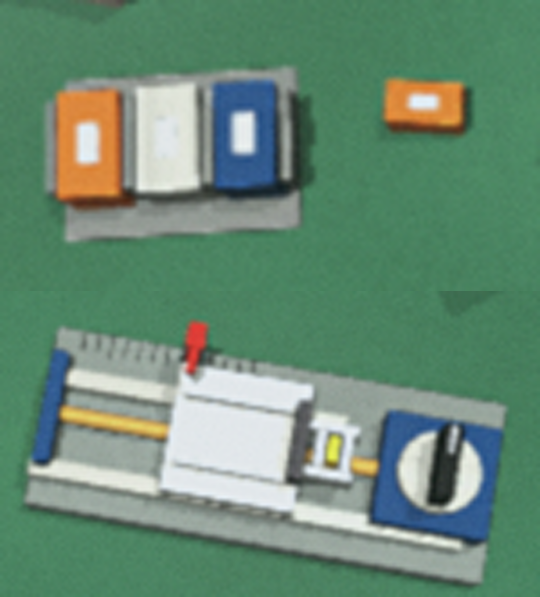

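The crop confirms the largest orange block in the tray's left pocket, with the steel and blue blocks beside it. The small loose orange piece is about half the size. Next I refine poses, using depth to isolate the top faces.

```bash
cat >> h.py <<'E'
def zmap(s):
    v,u=np.mgrid[:400,:640]; d=s["range_z"]; p=np.stack([(u-s["cx"])/s["fx"]*d,(v-s["cy"])/s["fy"]*d,d],-1)@s["T"][:3,:3].T+s["T"][:3,3]
    return p
E
python3 - <<'E'
from h import *
for n in("top","scene"):
    s=load(n); P=zmap(s); Z=P[...,2]
    T=(160,150,245,215) if n=="top" else (390,235,470,300)
    G=(290,135,440,220) if n=="top" else (200,180,350,275)
    up=((Z>.037)&(Z<.055)).astype(np.uint8)*255
    k=np.zeros_like(up);k[T[1]:T[3],T[0]:T[2]]=255
    o=mask(s,(3,100,60),(22,255,255),T)
    lab=k.copy(); print(n,"zmed orange",np.median(Z[o>0]))
    c=max(cv2.findContours(o,cv2.RETR_EXTERNAL,cv2.CHAIN_APPROX_NONE)[0],key=cv2.contourArea);f=np.zeros_like(o);cv2.drawContours(f,[c],-1,255,-1)
    print("orange top",rect(s,f&up,.044)); b=mask(s,(100,110,40),(125,255,255),T); print("blue top",rect(s,b&up,.044)); print("tops all",rect(s,k&up,.044))
    # knob bar top and disc: heights
    g=np.zeros_like(up);g[G[1]:G[3],G[0]:G[2]]=255
    kn=(((Z>.079)&(Z<.095)).astype(np.uint8)*255)&g
    for q in cv2.findContours(kn,cv2.RETR_EXTERNAL,cv2.CHAIN_APPROX_NONE)[0]:
        if cv2.contourArea(q)>10: f=np.zeros_like(kn);cv2.drawContours(f,[q],-1,255,-1);print("hi",cv2.boundingRect(q),rect(s,f,.0875))
    st=(((Z>.069)&(Z<.079)).astype(np.uint8)*255)&g
    for q in cv2.findContours(st,cv2.RETR_EXTERNAL,cv2.CHAIN_APPROX_NONE)[0]:
        if cv2.contourArea(q)>12: f=np.zeros_like(kn);cv2.drawContours(f,[q],-1,255,-1);print("stop?",cv2.boundingRect(q),rect(s,f,.075))
    bx=mask(s,(100,110,40),(125,255,255),G)&((Z>.036).astype(np.uint8)*255)
    for q in cv2.findContours(bx,cv2.RETR_EXTERNAL,cv2.CHAIN_APPROX_NONE)[0]:
        if cv2.contourArea(q)>40: f=np.zeros_like(kn);cv2.drawContours(f,[q],-1,255,-1);print("blue",rect(s,f,.045))
E
```

```text
top zmed orange 0.04401114783668003
orange top (560.6, 326.7, 65.0, 36.7, 3.5)
blue top (566.6, 233.8, 64.0, 35.1, 5.6)
tops all (564.1, 277.9, 144.1, 65.5, -86.1)
hi (410, 172, 9, 21) (560.6, -223.9, 50.3, 14.4, -10.1)
hi (341, 143, 7, 16) (635.8, -57.8, 37.1, 11.4, -9.2)
stop? (370, 165, 7, 23) (577.9, -128.4, 55.0, 10.2, -10.0)
blue (560.5, -223.4, 79.6, 78.9, -9.9)
blue (607.1, 38.3, 79.6, 12.1, -10.1)
scene zmed orange 0.04108210906025833
orange top (565.5, 326.1, 66.6, 38.3, 4.2)
blue top (572.4, 234.9, 65.7, 35.3, 4.2)
tops all (568.8, 279.6, 142.5, 66.6, -85.9)
hi (277, 227, 12, 13) (642.9, -55.8, 35.6, 14.1, -8.7)
hi (228, 182, 16, 16) (568.2, -221.0, 50.2, 16.4, -9.0)
stop? (260, 200, 15, 17) (583.5, -126.6, 53.8, 11.5, -10.2)
stop? (228, 186, 17, 15) (568.6, -217.6, 51.1, 19.3, -25.2)
blue (612.1, 40.1, 84.0, 14.0, -9.0)
blue (569.5, -220.4, 81.9, 81.8, 80.1)
```

```bash
cat >> h.py <<'E'
def go(x,y,z,yaw,cur=None):
    "tool-frame [az, x, y, z] (deg, mm) from the present pose to world target (mm, deg), tool down"
    from bench import robot
    o=robot.get_obs(); p=np.array(o["tool_pos"])*1000; a=o["ee_rot"][2]
    d=np.array([x,y,z])-p; c,s=np.cos(a),np.sin(a)
    print("now",p.round(1),round(np.degrees(a),2),"->",[round(float(q),1) for q in(-(yaw-np.degrees(a)+180)%360-180 if 0 else -((yaw-np.degrees(a)+180)%360-180), c*d[0]+s*d[1], s*d[0]-c*d[1], -d[2])],"F",np.round(o["wrist_force"],1),"w",round(o["width"]*1000,1),"t",o["time"])
E
python3 -c "
from h import *
go(562,326.5,150,93.9)"
```

```text
now [237.9 495.4 204.4] 154.35 -> [60.4, -365.3, -11.9, 54.4] F [-0.1  0.3  0.5] w 94.1 t 0.1
```

Request:
arm_command(targets=[0, 0, 15, -90, -3, 0, -1, 0, 0, 30, -180, -6, 0, -1, 0, 0, 60.4, -365.3, -11.9, 20, -1, 0, 0, 60.4, -365.3, -11.9, 54.4, -1, 0, 0, 60.4, -365.3, -11.9, 54.4, -1, 0, 0, 60.4, -365.3, -11.9, 54.4, -1, 0, 0, 60.4, -365.3, -11.9, 54.4, -1, 0, 0, 60.4, -365.3, -11.9, 54.4, -1, 0, 0, 60.4, -365.3, -11.9, 54.4, -1, 0, 0, 60.4, -365.3, -11.9, 54.4, -1, 0, 0, 60.4, -365.3, -11.9, 54.4, -1, 0, 0, 60.4, -365.3, -11.9, 54.4, -1])

```text
time: 1.3
tool_pos: [0.5612, 0.3284, 0.1523]
ee_rot: [3.14, -0.001, 1.642]
wrist_force: [-0.0, -0.3, 0.3]
width: 0.0939
finger_force: 0.0
```

```bash
python3 - <<'E'
from h import *
from bench import robot
go(562,326.5,12,93.9)
a=robot.snapshot("scene")["color"][195:315,350:500]
b=robot.snapshot("top")["color"][110:230,130:280]
cv2.imwrite("pics/p1.png",cv2.resize(np.hstack([a,b]),None,fx=2.6,fy=2.6,interpolation=2)[:,:,::-1])
E
```

```text
now [561.2 328.4 152.3] 94.11 -> [0.2, -1.9, 0.7, 140.3] F [-0.  -0.3  0.3] w 93.9 t 1.3
```

View pics/p1.png

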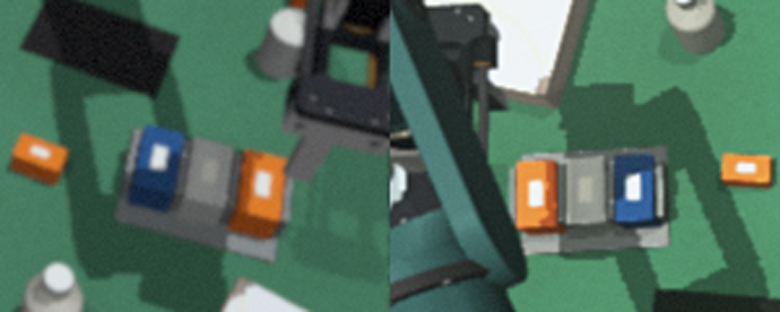

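The view shows the gripper above and outside the tray (height parallax), with blocks undisturbed. I'm descending straight over the orange block's ends.

Request:
arm_command(targets=[0, 0, 0.2, -1.9, 0.7, 45, -1, 0, 0, 0.2, -1.9, 0.7, 85, -1, 0, 0, 0.2, -1.9, 0.7, 110, -1, 0, 0, 0.2, -1.9, 0.7, 125, -1, 0, 0, 0.2, -1.9, 0.7, 133, -1, 0, 0, 0.2, -1.9, 0.7, 139, -1, 0, 0, 0.2, -1.9, 0.7, 139, -1, 0, 0, 0.2, -1.9, 0.7, 139, -1, 0, 0, 0.2, -1.9, 0.7, 139, 0.6, 0, 0, 0.2, -1.9, 0.7, 139, 0.6, 0, 0, 0.2, -1.9, 0.7, 139, 0.6, 0, 0, 0.2, -1.9, 0.7, 139, 0.6, 0, 0, 0.2, -1.9, 0.7, 139, 0.6, 0, 0, 0.2, -1.9, 0.7, 139, 0.6])

```text
time: 2.8
tool_pos: [0.5622, 0.3251, 0.0123]
ee_rot: [-3.14, -0.0, 1.636]
wrist_force: [-4.4, -0.8, 3.8]
width: 0.0637
finger_force: 30.0
```

Request:
arm_command(targets=[0, 0, 0, 0, 0, -30, 0.6, 0, 0, 0, 0, 0, -75, 0.6, 0, 0, 0, 0, 0, -110, 0.6, 0, 0, 0, 0, 0, -110, 0.6, 0, 0, 0, 0, 0, -110, 0.6])

```text
time: 3.3
tool_pos: [0.5632, 0.3248, 0.1208]
ee_rot: [3.142, 0.0, 1.636]
wrist_force: [-1.1, -1.3, -4.5]
width: 0.0638
finger_force: 30.0
```

```bash
python3 -c "
from h import *
go(431.5,149,60,170)"
```

```text
now [563.2 324.8 120.8] 93.74 -> [-76.3, -166.8, -142.9, 60.8] F [-1.1 -1.3 -4.5] w 63.8 t 3.3
```

Request:
arm_command(targets=[0, 0, -8, -18, -15, 0, 0.6, 0, 0, -16, -36, -30, 0, 0.6, 0, 0, -24, -54, -46, 0, 0.6, 0, 0, -32, -72, -61, 0, 0.6, 0, 0, -40, -90, -77, 0, 0.6, 0, 0, -48, -108, -92, 0, 0.6, 0, 0, -56, -126, -108, 5, 0.6, 0, 0, -64, -145, -124, 15, 0.6, 0, 0, -72, -160, -137, 35, 0.6, 0, 0, -76.3, -166.8, -142.9, 55, 0.6, 0, 0, -76.3, -166.8, -142.9, 60.8, 0.6, 0, 0, -76.3, -166.8, -142.9, 60.8, 0.6])

```text
time: 4.5
tool_pos: [0.429, 0.1488, 0.0578]
ee_rot: [-3.139, -0.006, 2.966]
wrist_force: [0.6, 0.2, -4.2]
width: 0.0635
finger_force: 30.0
```

```bash
python3 -c "
from h import *
go(431.5,149,11.5,170)"
```

```text
now [429.  148.8  57.8] 169.92 -> [-0.1, -2.4, 0.6, 46.3] F [ 0.6  0.2 -4.2] w 63.5 t 4.5
```

Request:
arm_command(targets=[0, 0, 0, 0, 0, 20, 0.6, 0, 0, 0, 0, 0, 35, 0.6, 0, 0, 0, 0, 0, 43, 0.6, 0, 0, 0, 0, 0, 46, 0.6, 0, 0, 0, 0, 0, 47.5, 0.6, 0, 0, 0, 0, 0, 48.5, 0.6, 0, 0, 0, 0, 0, 48.5, 0.6, 0, 0, 0, 0, 0, 48.5, 0.6])

```text
time: 5.3
tool_pos: [0.4319, 0.1494, 0.0134]
ee_rot: [3.141, 0.001, 2.968]
wrist_force: [0.1, -0.6, -3.7]
width: 0.064
finger_force: 30.0
```

Request:
arm_command(targets=[0, 0, 0, 0, 0, 1, 0.6, 0, 0, 0, 0, 0, 2, 0.6, 0, 0, 0, 0, 0, 2, 0.6, 0, 0, 0, 0, 0, 2, 0.6])

```text
time: 5.7
tool_pos: [0.4317, 0.1493, 0.0113]
ee_rot: [3.141, 0.001, 2.968]
wrist_force: [-1.1, 0.5, -0.1]
width: 0.0638
finger_force: 30.0
```

Request:
arm_command(targets=[0, 0, 0, 0, 0, 0, -1, 0, 0, 0, 0, 0, 0, -1, 0, 0, 0, 0, 0, 0, -1, 0, 0, 0, 0, 0, 0, -1, 0, 0, 0, 0, 0, 0, -1, 0, 0, 0, 0, 0, -20, -1, 0, 0, 0, 0, 0, -60, -1, 0, 0, 8, 0, 0, -100, -1, 0, 0, 16, 0, 0, -140, -1, 0, 0, 24, 0, 0, -150, -1, 0, 0, 32, 0, 0, -150, -1, 0, 0, 40, 0, 0, -150, -1, 0, 0, 48, 0, 0, -150, -1, 0, 0, 56, 0, 0, -150, -1, 0, 0, 64, 0, 0, -150, -1, 0, 0, 72, 0, 0, -150, -1, 0, 0, 80, 0, 0, -150, -1, 0, 0, 88, 0, 0, -150, -1, 0, 0, 90, 0, 0, -150, -1, 0, 0, 90, 0, 0, -150, -1])

```text
time: 7.7
tool_pos: [0.4314, 0.1493, 0.1607]
ee_rot: [-3.142, -0.0, 1.397]
wrist_force: [0.1, 0.1, -0.5]
width: 0.0936
finger_force: 0.0
```

```bash
python3 - <<'E'
from h import *
from bench import robot
for n in("top","scene"):
    s=robot.snapshot(n);pickle.dump(s,open(n+"2.pkl","wb"));Z=zmap(s)[...,2]
    R=(225,200,300,265) if n=="top" else (340,180,430,240)
    m=mask(s,(3,90,60),(22,255,255),R); print(n,m.sum()/255)
    try: print(rect(s,m,.043),rect(s,m&(((Z>.036)&(Z<.05))*255).astype(np.uint8),.043))
    except Exception as e:print(e)
a=load("scene2")["color"][160:260,330:450];b=load("top2")["color"][185:285,200:320]
cv2.imwrite("pics/p2.png",cv2.resize(np.hstack([a,b]),None,fx=3.2,fy=3.2,interpolation=2)[:,:,::-1])
go(431.7,149.3,14.5,80)
E
```

```text
top 175.0
(427.2, 127.1, 41.1, 26.4, 1.7) (427.1, 126.2, 35.9, 24.1, 0.5)
scene 504.0
(446.7, 149.7, 72.3, 64.7, 80.8) (436.5, 149.2, 64.0, 39.1, 79.9)
now [431.4 149.3 160.7] 80.09 -> [0.1, 0.1, 0.3, 146.2] F [ 0.6 -0.7  0.1] w 93.9 t 7.8
```

View pics/p2.png

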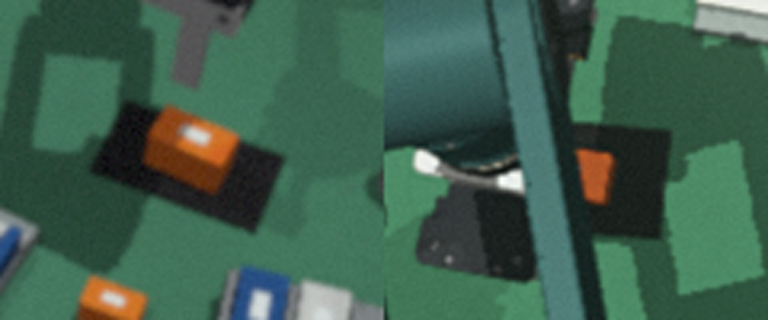

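The block stands upright on the pad, with its length along the gauge's y. I regrip it across the long sides.

Request:
arm_command(targets=[0, 0, 0, 0, 0, 45, -1, 0, 0, 0, 0, 0, 85, -1, 0, 0, 0, 0, 0, 115, -1, 0, 0, 0, 0, 0, 135, -1, 0, 0, 0, 0, 0, 143, -1, 0, 0, 0, 0, 0, 145.7, -1, 0, 0, 0, 0, 0, 145.7, -1, 0, 0, 0, 0, 0, 145.7, -1, 0, 0, 0, 0, 0, 145.7, 0.8, 0, 0, 0, 0, 0, 145.7, 0.8, 0, 0, 0, 0, 0, 145.7, 0.8, 0, 0, 0, 0, 0, 145.7, 0.8, 0, 0, 0, 0, 0, 145.7, 0.8, 0, 0, 0, 0, 0, 145.7, 0.8, 0, 0, 0, 0, 0, 145.7, 0.8, 0, 0, 0, 0, 0, 145.7, 0.8])

```text
time: 9.4
tool_pos: [0.4309, 0.1493, 0.015]
ee_rot: [-3.14, 0.0, 1.397]
wrist_force: [-1.9, -0.7, 0.4]
width: 0.0361
finger_force: 30.0
```

Request:
arm_command(targets=[0, 0, 0, 0, 0, -30, 0.8, 0, 0, 0, 0, 0, -75, 0.8, 0, 0, 0, 0, 0, -115, 0.8, 0, 0, 0, 0, 0, -130, 0.8, 0, 0, 0, 0, 0, -130, 0.8])

```text
time: 9.9
tool_pos: [0.4329, 0.1496, 0.1474]
ee_rot: [3.137, -0.002, 1.397]
wrist_force: [0.3, -0.6, -3.7]
width: 0.036
finger_force: 30.0
```

```bash
python3 -c "
from h import *
go(588.3,-83.9,115,80)"
```

```text
now [432.9 149.6 147.4] 80.05 -> [0.0, -203.1, 193.4, 32.4] F [ 0.3 -0.6 -3.7] w 36.0 t 9.9
```

Request:
arm_command(targets=[0, 0, 0, -25, 24, 0, 0.8, 0, 0, 0, -55, 52, 0, 0.8, 0, 0, 0, -85, 81, 0, 0.8, 0, 0, 0, -115, 110, 0, 0.8, 0, 0, 0, -145, 138, 0, 0.8, 0, 0, 0, -175, 166, 0, 0.8, 0, 0, 0, -195, 185, 10, 0.8, 0, 0, 0, -203.1, 193.4, 25, 0.8, 0, 0, 0, -203.1, 193.4, 32.4, 0.8, 0, 0, 0, -203.1, 193.4, 32.4, 0.8, 0, 0, 0, -203.1, 193.4, 32.4, 0.8, 0, 0, 0, -203.1, 193.4, 32.4, 0.8, 0, 0, 0, -203.1, 193.4, 32.4, 0.8, 0, 0, 0, -203.1, 193.4, 32.4, 0.8])

```text
time: 11.3
tool_pos: [0.587, -0.0837, 0.1137]
ee_rot: [3.14, -0.0, 1.398]
wrist_force: [0.6, -0.2, -4.4]
width: 0.0355
finger_force: 30.0
```

```bash
python3 - <<'E'
from h import *
from bench import robot
for n in("top","scene"):
    s=robot.snapshot(n);pickle.dump(s,open(n+"3.pkl","wb"));Z=zmap(s)[...,2]
    R=(290,120,440,220) if n=="top" else (200,150,350,275)
    m=mask(s,(3,90,60),(18,255,255),R); zb=Z[m>0]; print(n,m.sum()/255,np.percentile(zb,[5,50,95]).round(4))
    f=m&(((Z>.137))*255).astype(np.uint8)
    try: print(rect(s,f,.143))
    except Exception as e:print(e)
a=load("scene3")["color"][150:275,210:350];b=load("top3")["color"][115:240,290:430]
cv2.imwrite("pics/p3.png",cv2.resize(np.hstack([a,b]),None,fx=2.8,fy=2.8,interpolation=2)[:,:,::-1])
go(588.3,-83.9,62,80)
E
```

```text
top 18.0 [-3.000e-04  8.830e-02  3.035e-01]
(571.6, -51.4, 0.0, 0.0, 0.0)
scene 354.0 [0.0298 0.1374 0.2168]
(593.5, -70.0, 40.6, 39.3, 75.1)
now [586.9 -84.  113.3] 80.07 -> [0.1, 0.3, 1.3, 51.3] F [ 0.1 -0.1 -3.7] w 35.6 t 11.4
```

View pics/p3.png

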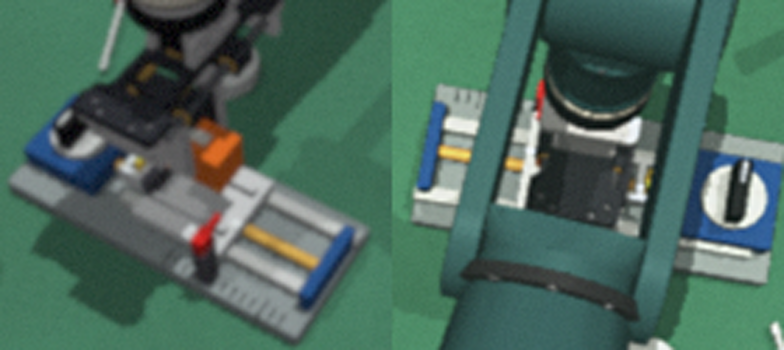

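The scene crop shows the block hanging over the slide, pointer at about (205,235), stop at (150,175), with the hand hiding it from the top view. I lower to just above the rails and compare the two in the same view.

Request:
arm_command(targets=[0, 0, 0, 0, 1, 15, 0.8, 0, 0, 0, 0, 1, 28, 0.8, 0, 0, 0, 0, 1, 34, 0.8, 0, 0, 0, 0, 1, 36, 0.8, 0, 0, 0, 0, 1, 36, 0.8, 0, 0, 0, 0, 1, 36, 0.8])

```text
time: 12.0
tool_pos: [0.5881, -0.0845, 0.077]
ee_rot: [3.141, -0.0, 1.397]
wrist_force: [0.5, -0.1, -4.1]
width: 0.0361
finger_force: 30.0
```

```bash
python3 - <<'E'
from h import *
from bench import robot
s=robot.snapshot("scene");pickle.dump(s,open("scene4.pkl","wb"))
x0,y0=245,185
c=cv2.resize(s["color"][y0:y0+65,x0:x0+85],None,fx=9,fy=9,interpolation=cv2.INTER_CUBIC)[:,:,::-1]
cv2.imwrite("pics/p4.png",c)
go(588.3,-83.9,62,80)
E
```

```text
now [588.2 -84.5  77.3] 80.04 -> [0.0, 0.6, -0.0, 15.3] F [-0.3  0.3 -3.9] w 36.0 t 12.05
```

View pics/p4.png

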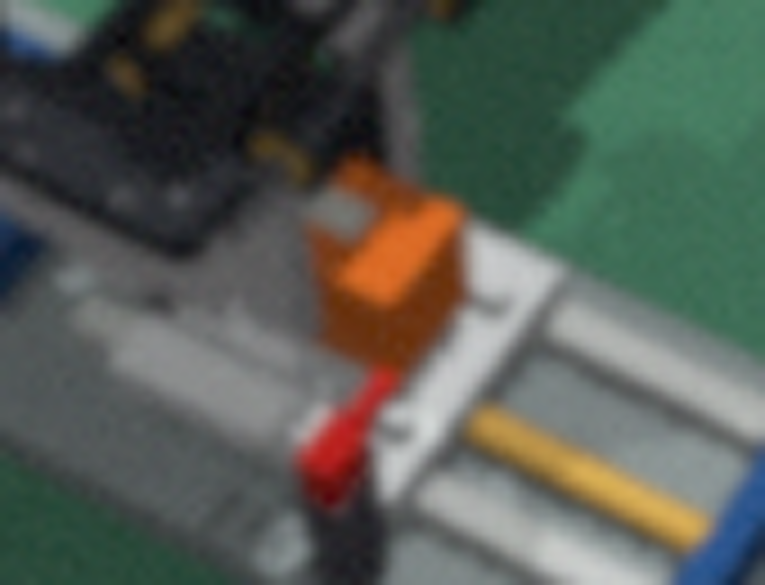

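The block hangs about 7 mm above the rails. Its lower end edge runs (395,372)-(463,292), the rail ends are at (398,430) and (490,303), and the slide's end edge runs (390,500)-(565,265). I compare their midlines next.

```bash
python3 - <<'E'
from h import *
s=load("scene4"); f=lambda q,z:ray(s,np.array(q)/9-0.44+[245,185],z)*1000
a=np.radians(-10);gx=np.array([np.cos(a),np.sin(a)]);gy=np.array([-np.sin(a),np.cos(a)]);O=np.array([587.2,-89.8])
for n,q,z in(("block end low",[(395,372),(463,292)],.0653),("block end top",[(388,302),(465,210)],.1053),("rail ends",[(398,430),(490,303)],.056),("slide end",[(390,500),(565,265)],.05)):
    p=f(q,z)-O; m=p.mean(0); print(n,"w",np.linalg.norm(p[0]-p[1]).round(1),"gx",(p@gx).round(1),"gy",(p@gy).round(1),"mid",round(m@gx,1),round(m@gy,1))
# pre-grasp slide contour for the same from both first views: high-z white slide region
for n in("top","scene"):
    s=load(n);P=zmap(s);Z=P[...,2]
    G=(290,135,440,220) if n=="top" else (200,180,350,275)
    k=np.zeros((400,640),bool);k[G[1]:G[3],G[0]:G[2]]=1
    m=((k&(Z>.046)&(Z<.062)).astype(np.uint8)*255); m=cv2.morphologyEx(m,cv2.MORPH_OPEN,np.ones((3,3)))
    for q in cv2.findContours(m,cv2.RETR_EXTERNAL,cv2.CHAIN_APPROX_NONE)[0]:
        if cv2.contourArea(q)>150:
            t=np.zeros_like(m);cv2.drawContours(t,[q],-1,255,-1);r=rect(s,t,.056);d=np.array(r[:2])-O;print(n,r,"g",(d@gx).round(1),(d@gy).round(1))
E
```

```text
block end low w 31.3 gx [ 15.4 -15.8] gy [33.9 35.3] mid -0.2 34.6
block end top w 34.9 gx [ 18.8 -16. ] gy [37.5 38.5] mid 1.4 38.0
rail ends w 47.4 gx [ 25.7 -21.7] gy [41.1 39.7] mid 2.0 40.4
slide end w 88.8 gx [ 42.2 -46.6] gy [49.1 48.1] mid -2.2 48.6
top (583.4, -87.5, 90.8, 90.0, 80.7) g -4.1 1.6
scene (594.2, -84.1, 89.8, 86.5, 78.4) g 5.9 6.8
```

Request:
arm_command(targets=[0, 0, 0, 0, 0, 5, 0.8, 0, 0, 0, 0, 0, 9, 0.8, 0, 0, 0, 0, 0, 12, 0.8, 0, 0, 0, 0, 0, 12, 0.8, 0, 0, 0, 0, 0, 12, 0.8])

```text
time: 12.55
tool_pos: [0.5877, -0.0843, 0.0644]
ee_rot: [-3.141, -0.0, 1.397]
wrist_force: [-0.2, 0.5, -4.6]
width: 0.0358
finger_force: 30.0
```

No rail contact at 52 mm bottom height, so the block is between the rails. I lower to the floor.

Request:
arm_command(targets=[0, 0, 0, 0, 0, 1, 0.8, 0, 0, 0, 0, 0, 2, 0.8, 0, 0, 0, 0, 0, 2, 0.8, 0, 0, 0, 0, 0, 2, 0.8])

```text
time: 12.95
tool_pos: [0.5878, -0.0844, 0.0627]
ee_rot: [-3.142, -0.0, 1.397]
wrist_force: [0.2, 1.2, -3.9]
width: 0.0358
finger_force: 30.0
```

Request:
arm_command(targets=[0, 0, 0, -1.5, 0, 0.4, 0.8, 0, 0, 0, -3, 0, 0.4, 0.8, 0, 0, 0, -4, 0, 0.4, 0.8, 0, 0, 0, -4, 0, 0.4, 0.8])

```text
time: 13.35
tool_pos: [0.587, -0.0885, 0.0623]
ee_rot: [3.142, -0.0, 1.397]
wrist_force: [0.4, 0.9, -4.1]
width: 0.0359
finger_force: 30.0
```

Request:
arm_command(targets=[0, 0, 0, -0.5, 0, 0.4, 0.8, 0, 0, 0, -1, 0, 0.6, 0.8, 0, 0, 0, -1.5, 0, 0.6, 0.8, 0, 0, 0, -2, 0, 0.6, 0.8, 0, 0, 0, -2, 0, 0.6, 0.8])

```text
time: 13.85
tool_pos: [0.587, -0.0902, 0.0621]
ee_rot: [3.141, -0.0, 1.397]
wrist_force: [-0.0, 1.9, -3.0]
width: 0.0358
finger_force: 30.0
```

Request:
arm_command(targets=[0, 0, 0, -0.5, 0, 0, 0.8, 0, 0, 0, -1, 0, 0, 0.8, 0, 0, 0, -1.5, 0, 0, 0.8, 0, 0, 0, -1.5, 0, 0, 0.8])

```text
time: 14.25
tool_pos: [0.5867, -0.0917, 0.062]
ee_rot: [3.141, -0.0, 1.397]
wrist_force: [0.4, 1.7, -0.2]
width: 0.0357
finger_force: 30.0
```

Request:
arm_command(targets=[0, 0, 0, -0.5, 0, 0, 0.8, 0, 0, 0, -1, 0, 0, 0.8, 0, 0, 0, -1.5, 0, 0, 0.8, 0, 0, 0, -2, 0, 0, 0.8, 0, 0, 0, -2, 0, 0, 0.8])

```text
time: 14.75
tool_pos: [0.5865, -0.093, 0.0621]
ee_rot: [3.141, -0.001, 1.397]
wrist_force: [1.0, 4.7, 0.6]
width: 0.0357
finger_force: 30.0
```

Request:
arm_command(targets=[0, 0, 0, -0.5, 0, 0, 0.8, 0, 0, 0, -1, 0, 0, 0.8, 0, 0, 0, -1.5, 0, 0, 0.8, 0, 0, 0, -1.5, 0, 0, 0.8, 0, 0, 0, -1.5, 0, 0, 0.8])

```text
time: 15.25
tool_pos: [0.5864, -0.0935, 0.0621]
ee_rot: [3.141, -0.003, 1.398]
wrist_force: [1.3, 7.2, 0.6]
width: 0.036
finger_force: 30.0
```

Request:
arm_command(targets=[0, 0, 0, -0.5, 0, 0, 0.8, 0, 0, 0, -1, 0, 0, 0.8, 0, 0, 0, -1.5, 0, 0, 0.8, 0, 0, 0, -2, 0, 0, 0.8, 0, 0, 0, -2, 0, 0, 0.8])

```text
time: 15.75
tool_pos: [0.5863, -0.0936, 0.0622]
ee_rot: [3.141, -0.007, 1.399]
wrist_force: [2.4, 12.1, 1.8]
width: 0.0355
finger_force: 30.0
```

The block is firmly against the stop: 12 N with no further motion. I ease the push, release, rise and look.

Request:
arm_command(targets=[0, 0, 0, 2, 0, 0, 0.8, 0, 0, 0, 2, 0, 0, 0.8, 0, 0, 0, 2, 0, 0, 0, 0, 0, 0, 2, 0, 0, -0.5, 0, 0, 0, 2, 0, 0, -0.5, 0, 0, 0, 2, 0, 0, -0.5, 0, 0, 0, 2, 0, -10, -0.5, 0, 0, 0, 2, 0, -40, -0.5, 0, 0, 0, 2, 0, -80, -0.5, 0, 0, 8, -25, -10, -105, -0.2, 0, 0, 16, -60, -20, -105, 0, 0, 0, 24, -95, -20, -105, 0, 0, 0, 32, -130, -20, -105, 0.1, 0, 0, 40, -130, -20, -105, 0.1, 0, 0, 48, -130, -20, -105, 0.1, 0, 0, 56, -130, -20, -105, 0.1, 0, 0, 64, -130, -20, -105, 0.1, 0, 0, 72, -130, -20, -105, 0.1, 0, 0, 80, -130, -20, -105, 0.1, 0, 0, 88, -130, -20, -105, 0.1])

```text
time: 17.75
tool_pos: [0.5434, -0.2221, 0.1676]
ee_rot: [3.141, -0.001, -0.145]
wrist_force: [-0.1, 0.2, -0.3]
width: 0.042
finger_force: 0.0
```

```bash
cat >> h.py <<'E'
def gauge(tag):
    from bench import robot
    a=np.radians(-10);gx=np.array([np.cos(a),np.sin(a)]);gy=np.array([-np.sin(a),np.cos(a)]);O=np.array([587.2,-89.8])
    for n in("top","scene"):
        s=robot.snapshot(n);pickle.dump(s,open(n+tag+".pkl","wb"));Z=zmap(s)[...,2]
        G=(290,120,440,220) if n=="top" else (200,170,350,275)
        for nm,lo,hi,z,h in(("block",(5,90,60),(20,255,255),.090,(.083,.097)),("red",(0,130,60),(4,255,255),.088,(.078,.097)),("pin",(22,90,90),(35,255,255),.064,(.058,.07)),("stop",(0,0,20),(180,110,140),.075,(.069,.079))):
            m=mask(s,lo,hi,G)&(((Z>h[0])&(Z<h[1]))*255).astype(np.uint8)
            try:
                c=max(cv2.findContours(m,cv2.RETR_EXTERNAL,cv2.CHAIN_APPROX_NONE)[0],key=cv2.contourArea); p=ray(s,c[:,0],z)*1000-O
                r=rect(s,m,z);d=np.array(r[:2])-O; print(n,nm,"g",(d@gx).round(1),(d@gy).round(1),"size",r[2:4],"yaw",r[4],"ymax",np.percentile(p@gy,97).round(1),"ymin",np.percentile(p@gy,3).round(1))
            except Exception as e: print(n,nm,"none")
E
python3 - <<'E'
from h import *
gauge("5")
a=load("scene5")["color"][165:265,215:335];b=load("top5")["color"][125:225,300:420]
cv2.imwrite("pics/p5.png",cv2.resize(np.hstack([a,b]),None,fx=3.3,fy=3.3,interpolation=2)[:,:,::-1])
go(563.6,-222.7,120,-10)
E
```

```text
top block g -1.5 -4.4 size (63.8, 37.0) yaw 80.1 ymax 27.1 ymin -35.9
top red g 42.7 39.2 size (32.3, 9.5) yaw -0.1 ymax 45.4 ymin 35.1
top pin g -3.2 -64.0 size (19.8, 7.2) yaw -1.0 ymax -59.9 ymin -67.0
top stop g -3.6 -41.8 size (53.6, 9.7) yaw -11.8 ymax -36.7 ymin -45.9
scene block g 5.3 -1.3 size (65.8, 36.9) yaw 80.1 ymax 30.8 ymin -33.6
scene red g 50.3 42.9 size (37.4, 10.9) yaw 0.9 ymax 50.8 ymin 38.8
scene pin g 2.4 -60.8 size (16.2, 6.2) yaw -14.5 ymax -57.3 ymin -64.2
scene stop g 22.1 -37.7 size (15.7, 10.0) yaw -14.8 ymax -32.9 ymin -43.2
now [ 543.4 -222.1  167.5] -7.95 -> [2.0, 20.1, -2.2, 47.5] F [-0.7  0.4 -0.4] w 42.4 t 17.85
```

View pics/p5.png

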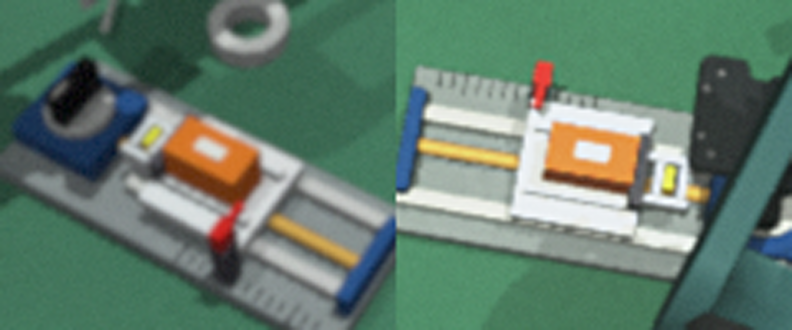

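The block lies square (80.1°) and flush to the stop: block end −36 against stop face −36.7. The pin is at the pushing end, and both views put the free end 12.4 mm short of the pointer. Next I go over the knob.

Request:
arm_command(targets=[0, 0, 2, 20.1, -2.2, 20, 0.1, 0, 0, 2, 20.1, -2.2, 47.5, 0.1, 0, 0, 2, 20.1, -2.2, 60, 0.1, 0, 0, 2, 20.1, -2.2, 60, 0.1, 0, 0, 2, 20.1, -2.2, 60, 0.1, 0, 0, 2, 20.1, -2.2, 60, 0.1])

```text
time: 18.45
tool_pos: [0.5643, -0.2229, 0.1086]
ee_rot: [3.141, -0.003, -0.173]
wrist_force: [1.0, 0.1, 0.4]
width: 0.0425
finger_force: 0.0
```

```bash
python3 -c "
from h import *
go(563.6,-222.7,58.5,-10)"
```

```text
now [ 564.3 -222.9  108.6] -9.93 -> [0.1, -0.7, -0.1, 50.1] F [1.  0.1 0.4] w 42.5 t 18.45
```

Request:
arm_command(targets=[0, 0, 0, 0, 0, 15, 0.1, 0, 0, 0, 0, 0, 30, 0.1, 0, 0, 0, 0, 0, 42, 0.1, 0, 0, 0, 0, 0, 49.5, 0.1, 0, 0, 0, 0, 0, 49.5, 0.1, 0, 0, 0, 0, 0, 49.5, 0.1, 0, 0, 0, 0, 0, 49.5, 1, 0, 0, 0, 0, 0, 49.5, 1, 0, 0, 0, 0, 0, 49.5, 1, 0, 0, 0, 0, 0, 49.5, 1, 0, 0, 0, 0, 0, 49.5, 1, 0, 0, 0, 0, 0, 49.5, 1])

```text
time: 19.65
tool_pos: [0.5636, -0.2243, 0.0577]
ee_rot: [3.138, -0.001, -0.174]
wrist_force: [-0.9, -5.6, 0.0]
width: 0.0137
finger_force: 30.0
```

Request:
arm_command(targets=[0, 0, 0, 0, 1.4, 0, 1, 0, 0, -7, 0, 1.4, 0, 1, 0, 0, -14, 0, 1.4, 0, 1, 0, 0, -21, 0, 1.4, 0, 1, 0, 0, -28, 0, 1.4, 0, 1, 0, 0, -35, 0, 1.4, 0, 1, 0, 0, -42, 0, 1.4, 0, 1, 0, 0, -49, 0, 1.4, 0, 1, 0, 0, -56, 0, 1.4, 0, 1, 0, 0, -63, 0, 1.4, 0, 1, 0, 0, -70, 0, 1.4, 0, 1, 0, 0, -70, 0, 1.4, 0, 1])

```text
time: 20.85
tool_pos: [0.5628, -0.2227, 0.0577]
ee_rot: [-3.14, -0.001, 1.048]
wrist_force: [-3.9, 2.1, 3.9]
width: 0.0141
finger_force: 30.0
```

Request:
arm_command(targets=[0, 0, -7, 0, 0, 0, 1, 0, 0, -14, 0, 0, 0, 1, 0, 0, -21, 0, 0, 0, 1, 0, 0, -28, 0, 0, 0, 1, 0, 0, -35, 0, 0, 0, 1, 0, 0, -42, 0, 0, 0, 1, 0, 0, -49, 0, 0, 0, 1, 0, 0, -55, 0, 0, 0, 1, 0, 0, -55, 0, 0, 0, 1, 0, 0, -55, 0, 0, 0, 1])

```text
time: 21.85
tool_pos: [0.5613, -0.2226, 0.0577]
ee_rot: [-3.139, -0.004, 2.005]
wrist_force: [-7.7, 2.3, 6.3]
width: 0.014
finger_force: 30.0
```

```bash
python3 - <<'E'
from h import *
gauge("6")
s=load("top6")
go(563,-223,58,51)
E
```

```text
top block g -1.5 13.0 size (63.5, 37.0) yaw 79.8 ymax 44.3 ymin -18.4
top red g 42.7 39.2 size (32.3, 9.5) yaw -0.1 ymax 45.4 ymin 35.1
top pin g -2.7 -46.9 size (17.5, 7.2) yaw -0.8 ymax -42.2 ymin -49.5
top stop g -1.7 -24.3 size (53.8, 10.3) yaw -15.0 ymax -19.2 ymin -28.7
scene block g 5.3 16.0 size (65.3, 38.2) yaw 81.4 ymax 48.0 ymin -16.0
scene red g 49.4 43.4 size (35.6, 13.0) yaw 3.2 ymax 50.8 ymin 38.7
scene pin g 3.2 -43.9 size (17.6, 7.6) yaw -3.5 ymax -39.8 ymin -47.5
scene stop g 24.7 -21.9 size (14.9, 9.7) yaw 25.8 ymax -15.4 ymin -26.2
now [ 561.3 -222.6   57.7] 114.91 -> [63.9, -1.1, 1.4, -0.3] F [-7.3  1.8  6.7] w 14.1 t 21.95
```

Request:
arm_command(targets=[0, 0, 7, 0, 0, 0, 1, 0, 0, 14, 0, 0, 0, 1, 0, 0, 21, 0, 0, 0, 1, 0, 0, 28, 0, 0, 0, 1, 0, 0, 35, 0, 0, 0, 1, 0, 0, 42, 0, 0, 0, 1, 0, 0, 49, 0, 0, 0, 1, 0, 0, 56, 0, 0, 0, 1, 0, 0, 60, 0, 0, 0, 1, 0, 0, 60, 0, 0, 0, 1, 0, 0, 60, 0, 0, 0, 1])

```text
time: 23.05
tool_pos: [0.5629, -0.2228, 0.0577]
ee_rot: [-3.14, -0.001, 0.96]
wrist_force: [-4.2, 3.0, 5.4]
width: 0.0138
finger_force: 30.0
```

```bash
python3 - <<'E'
from h import *
gauge("7")
c=load("top7")["color"][130:195,310:390];d=load("scene7")["color"][190:255,245:325]
cv2.imwrite("pics/p7.png",np.vstack([cv2.resize(c,None,fx=4.6,fy=4.6,interpolation=2),cv2.resize(d,None,fx=4.6,fy=4.6,interpolation=2)])[:,:,::-1])
go(563,-223,58,51)
E
```

```text
top block g -1.7 8.6 size (63.7, 37.4) yaw 79.8 ymax 39.9 ymin -23.0
top red g 42.7 39.2 size (32.3, 9.5) yaw -0.1 ymax 45.4 ymin 35.1
top pin g -2.8 -53.2 size (19.5, 6.7) yaw -10.1 ymax -50.1 ymin -56.6
top stop g -3.5 -28.2 size (54.1, 9.8) yaw -11.7 ymax -23.5 ymin -32.8
scene block g 5.2 11.4 size (65.3, 36.9) yaw 80.2 ymax 43.7 ymin -20.9
scene red g 49.2 44.2 size (35.7, 11.7) yaw -5.6 ymax 50.7 ymin 38.8
scene pin g 3.0 -50.4 size (18.1, 7.9) yaw -6.2 ymax -47.2 ymin -54.6
scene stop g 23.1 -24.9 size (13.3, 7.9) yaw -15.2 ymax -20.9 ymin -29.1
now [ 562.9 -222.8   57.7] 55.03 -> [4.0, -0.2, 0.2, -0.3] F [-4.1  3.4  5.6] w 13.8 t 23.15
```

View pics/p7.png

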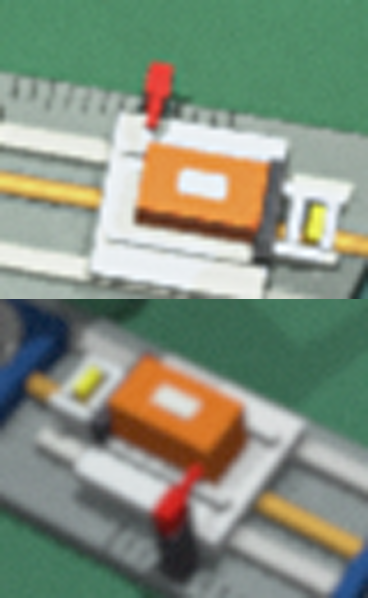

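Both crops show the block's end nearly level with the pointer, in the top crop at (140,150) against tip (152,127). Next, one sub-pixel comparison of block edge and pointer in the top view.

```bash
cat >> h.py <<'E'
def prof(s,X,Y,z,f):
    "mean of channel f over gauge x in X, along gauge y in Y (mm)"
    a=np.radians(-10);gx=np.array([np.cos(a),np.sin(a)]);gy=np.array([-np.sin(a),np.cos(a)]);O=np.array([587.2,-89.8])
    P=O+X[:,None,None]*gx+Y[None,:,None]*gy; W=np.concatenate([P/1000,np.full(P.shape[:2]+(1,),z)],-1)
    T=s["T"];C=(W-T[:3,3])@T[:3,:3]; u=(s["fx"]*C[...,0]/C[...,2]+s["cx"]).astype(np.float32);v=(s["fy"]*C[...,1]/C[...,2]+s["cy"]).astype(np.float32)
    return cv2.remap(f.astype(np.float32),u,v,cv2.INTER_LINEAR)
def cross(y,p,lev):
    i=np.where(np.diff(np.sign(p-lev)))[0]; return [round(float(y[k]+(lev-p[k])/(p[k+1]-p[k])*(y[k+1]-y[k])),2) for k in i]
def fine(tag,dx=-2.):
    s=load("top"+tag);c=s["color"].astype(float);Y=np.arange(-60,70,.25)
    p=prof(s,np.arange(-13,13.1,1)+dx,Y,.09,c[...,0]-c[...,2]).mean(0); hi=np.percentile(p[(Y>-15)&(Y<30)],85)
    print("block R-B hi",hi.round(),"edges 50%",cross(Y,p,hi/2))
    Y2=np.arange(28,56,.25); r=c[...,0]-np.maximum(c[...,1],c[...,2])
    for x in range(25,64,4):
        q=prof(s,np.array([x-1,x,x+1.])+dx,Y2,.086,r).mean(0); q=q-np.percentile(q,15); print(x,"peak",q.max().round(),"ctr",round(float((Y2*np.clip(q,0,None)**1).sum()/np.clip(q,0,None).sum()),2),cross(Y2,q,q.max()/2))
E
python3 - <<'E'
from h import *
fine("7"); 
s=load("top5");c=s["color"].astype(float);Y=np.arange(-60,70,.25)
for t in "567":
    s=load("top"+t);c=s["color"].astype(float);p=prof(s,np.arange(-13,13.1,1)-2,Y,.09,c[...,0]-c[...,2]).mean(0);print(t,cross(Y,p,np.percentile(p,90)/2))
p=prof(load("top7"),np.arange(-13,13.1,1)-2,Y,.09,load("top7")["color"][...,0].astype(float)-load("top7")["color"][...,2]).mean(0);print(p[240:440:4].round())
E
```

```text
block R-B hi 162.0 edges 50% [-23.31, -1.31, 19.16, 40.42]
25 peak 14.0 ctr 44.86 [36.52, 41.36, 46.45, 53.62]
29 peak 98.0 ctr 40.99 [37.17, 43.18]
33 peak 159.0 ctr 40.31 [36.88, 43.22]
37 peak 174.0 ctr 40.32 [36.55, 44.05]
41 peak 180.0 ctr 40.41 [36.41, 44.45]
45 peak 203.0 ctr 39.92 [34.96, 45.48]
49 peak 228.0 ctr 40.09 [33.62, 46.72]
53 peak 230.0 ctr 40.51 [34.01, 46.98]
57 peak 233.0 ctr 40.65 [34.41, 46.84]
61 peak 210.0 ctr 40.36 [34.36, 46.18]
5 [-36.35, -14.29, 6.03, 27.53]
6 [-45.62, -42.66, -18.88, 3.0, 23.01, 44.86]
7 [-23.3, -1.34, 19.18, 40.42]
[ 74.  72.  72.  73.  74.  76.  76.  77.  78.  79.  79.  77.  77.  76.
  75.  74.  73.  73.  74.  79.  92. 109. 127. 143. 155. 161. 162. 162.
 162. 161. 161. 161. 161. 162. 163. 164. 165. 163. 153. 130.  97.  59.
  27.   9.   0.  -3.  -3.  -3.  -4.  -4.]
```

```bash
python3 - <<'E'
from h import *
from bench import robot
Y=np.arange(-85,-5,.25)
for n,dx in(("top",-2),("scene",3)):
  for t in "567":
    s=load(n+t);c=s["color"].astype(float)
    q=prof(s,np.arange(-3,3.1,1)+dx,Y,.064,np.minimum(c[...,0],c[...,1])-c[...,2]).mean(0); k=Y<-30 if t=="5" else (Y<-30 if t=="7" else Y<-25)
    q=np.where(k,q,0)
    # stop/frame: brightness (blue channel) at stop-top level, beside the block's width (|x| 20..26)
    b=prof(s,np.array([-24.,-23,-22])+dx,Y,.075,c[...,2]).mean(0)
    print(n,t,"pin",cross(Y,q,q.max()/2),"stop dark",cross(Y,b,(b.min()+np.percentile(b,80))/2))
o=robot.get_obs();print(o["wrist_torque"],o["joint_positions"])
E
```

```text
top 5 pin [-67.25, -59.61, -35.81, -30.22] stop dark [-84.88, -80.58, -78.37, -46.31, -34.89]
top 6 pin [-49.84, -42.14] stop dark [-79.51, -28.05, -18.75]
top 7 pin [-57.16, -49.11] stop dark [-79.22, -68.62, -66.67, -32.64, -22.79]
scene 5 pin [-65.01, -56.81, -43.49, -30.22] stop dark [-42.9]
scene 6 pin [-47.61, -39.37, -25.86, -25.24] stop dark [-75.33, -26.03]
scene 7 pin [-55.42, -45.91] stop dark [-69.21, -30.19]
[ 0.39532711  0.79145017 -0.12637684] [-4.71230580e-01  2.81242437e-01  1.44243446e+00  1.37703659e-03
  1.41950748e+00  1.38924759e-01]
```

The slide has followed the pin back 4.5 mm, so the pulling side bears. The end is about +0.35 mm from the pointer. I wind 2° more clockwise, release, back off and re-check.

Request:
arm_command(targets=[0, 0, 1, 0, 0, 0, 1, 0, 0, 2, 0, 0, 0, 1, 0, 0, 2, 0, 0, 0, 1, 0, 0, 2, 0, 0, 0, 0.1, 0, 0, 2, 0, 0, 0, 0.1, 0, 0, 2, 0, 0, 0, 0.1, 0, 0, 2, 0, 0, 0, 0.1, 0, 0, 2, 0, 0, 0, 0.1, 0, 0, 2, 0, 0, -15, 0.1, 0, 0, 2, 0, 0, -50, 0.1, 0, 0, 2, 0, 0, -100, 0.1, 0, 0, 2, 0, 0, -140, 0.1, 0, 0, 2, -40, -60, -150, 0.1, 0, 0, 2, -80, -100, -150, 0.1, 0, 0, 2, -120, -130, -150, 0.1, 0, 0, 2, -120, -130, -150, 0.1, 0, 0, 2, -120, -130, -150, 0.1])

```text
time: 24.85
tool_pos: [0.3857, -0.2485, 0.2093]
ee_rot: [3.138, 0.001, 0.922]
wrist_force: [1.0, 0.5, 0.2]
width: 0.0426
finger_force: 0.0
```

```bash
python3 - <<'E'
from h import *
gauge("8"); fine("8")
Y=np.arange(-85,-28,.25);s=load("top8");c=s["color"].astype(float)
q=prof(s,np.arange(-3,3.1,1)-2,Y,.064,np.minimum(c[...,0],c[...,1])-c[...,2]).mean(0);print("pin",cross(Y,q,q.max()/2))
d=load("scene8");a=cv2.resize(d["color"][175:245,225:325],None,fx=5,fy=5,interpolation=2);b=cv2.resize(s["color"][135:205,325:425],None,fx=5,fy=5,interpolation=2)
cv2.imwrite("pics/p8.png",cv2.resize(np.vstack([a,b]),(420,588))[:,:,::-1]); go(563,-223,58,51)
c=d["color"].astype(float);Y=np.arange(-60,70,.25)
p=prof(d,np.arange(-13,13.1,1)+5,Y,.09,c[...,0]-c[...,2]).mean(0);print("scene block",cross(Y,p,80))
r=c[...,0]-np.maximum(c[...,1],c[...,2]);h=cv2.cvtColor(d["color"],cv2.COLOR_RGB2HSV)[...,0]
m=mask(d,(0,120,60),(4,255,255),(260,205,300,250))|mask(d,(176,120,60),(180,255,255),(260,205,300,250))
v,u=np.where(m>0);k=v-0.8*u;i=np.argsort(v)[:4];print("red top pixels",list(zip(u[i],v[i])))
a=np.radians(-10);gx=np.array([np.cos(a),np.sin(a)]);gy=np.array([-np.sin(a),np.cos(a)]);P=ray(d,np.c_[u[i],v[i]],.086)*1000-[587.2,-89.8];print((P@gx).round(1),(P@gy).round(1))
E
```

```text
top block g -1.4 8.6 size (63.5, 37.2) yaw 80.2 ymax 39.9 ymin -23.0
top red g 42.7 39.2 size (32.3, 9.5) yaw -0.1 ymax 45.4 ymin 35.1
top pin g -1.8 -53.5 size (17.5, 6.6) yaw -11.9 ymax -50.5 ymin -56.8
top stop g -2.7 -28.8 size (52.5, 10.0) yaw -13.2 ymax -23.8 ymin -33.4
scene block g 5.2 11.4 size (65.1, 36.9) yaw 80.2 ymax 43.4 ymin -20.9
scene red g 49.4 43.1 size (35.8, 10.9) yaw -1.5 ymax 49.8 ymin 38.7
scene pin g 3.0 -50.9 size (18.4, 7.7) yaw -3.0 ymax -47.4 ymin -55.2
scene stop g 21.6 -26.5 size (17.3, 8.8) yaw 10.3 ymax -20.1 ymin -30.5
block R-B hi 160.0 edges 50% [-23.56, -1.27, 18.89, 40.28]
25 peak 12.0 ctr 45.14 [36.01, 41.83, 44.83, 55.15]
29 peak 100.0 ctr 41.05 [37.21, 43.18]
33 peak 158.0 ctr 40.3 [36.93, 43.19]
37 peak 171.0 ctr 40.32 [36.57, 44.03]
41 peak 175.0 ctr 40.36 [36.37, 44.47]
45 peak 201.0 ctr 39.93 [34.97, 45.5]
49 peak 225.0 ctr 40.08 [33.64, 46.66]
53 peak 227.0 ctr 40.56 [34.02, 46.97]
57 peak 230.0 ctr 40.65 [34.43, 46.82]
61 peak 209.0 ctr 40.36 [34.36, 46.17]
pin [-57.44, -49.39]
now [ 388.2 -247.9  208.6] 52.98 -> [2.0, 125.2, 124.5, 150.6] F [ 0.8 -0.6 -0.1] w 42.5 t 24.95
scene block [-20.84, 8.71, 16.57, 46.69]
red top pixels [(np.int64(287), np.int64(226)), (np.int64(285), np.int64(227)), (np.int64(286), np.int64(227)), (np.int64(287), np.int64(227))]
[28.  32.8 31.6 30.3] [40.1 37.7 39.7 41.7]
```

View pics/p8.png

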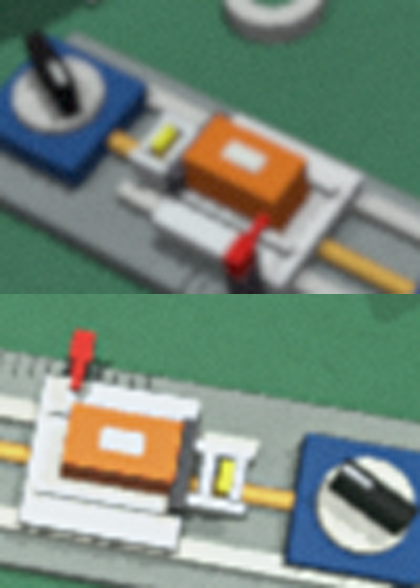

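The block end (40.36) is level with the pointer (40.2–40.3). As a last check on the pin take-up, I measure the knob bar's angle, expected near 53°.

```bash
python3 - <<'E'
from h import *
for n in("top","scene"):
  for t in("","8"):
    s=load(n+t);Z=zmap(s)[...,2];G=(395,160,435,215) if n=="top" else (215,170,262,215)
    k=np.zeros((400,640),bool);k[G[1]:G[3],G[0]:G[2]]=1
    m=((k&(Z>.079)&(Z<.095))*255).astype(np.uint8)
    v,u=np.where(m>0);p=ray(s,np.c_[u,v],.087)*1000;w,V=np.linalg.eigh(np.cov(p.T));print(n,t,rect(s,m,.087),"pca yaw",np.degrees(np.arctan2(V[1,1],V[0,1])).round(1))
# pin lateral profiles, raw rows
s=load("top8");c=s["color"];print(c[172:186:2,374:390].tolist()[3])
E
```

```text
top  (560.7, -224.0, 50.4, 14.4, -10.1) pca yaw 170.0
top 8 (560.7, -223.7, 49.4, 15.8, 53.4) pca yaw 52.8
scene  (567.8, -221.3, 50.3, 16.4, -9.0) pca yaw 170.6
scene 8 (568.1, -221.1, 54.1, 14.6, 51.5) pca yaw 52.0
[[230, 239, 244], [189, 194, 200], [135, 130, 93], [187, 184, 64], [233, 237, 88], [233, 237, 103], [227, 232, 167], [234, 239, 246], [222, 232, 241], [161, 172, 173], [149, 163, 157], [159, 173, 167], [160, 176, 169], [161, 175, 166], [157, 170, 163], [158, 173, 165]]
```

```bash
python3 -c "
from bench import robot
print(robot.close_job())"
```

```text
the job is handed in; nothing more can be done
None
```

The job is handed in (no verdict returned): the orange block is let go against the stop, its free end level with the red pointer to about 0.2 mm in the top view, and the knob angle puts the pin on the pulling end of its slot, though direct pin readings came out about 1 mm short.

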